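# Close the parts organiser: keeper flap down, then lid shut

### The arm

A 6-joint arm with a two-finger parallel gripper is mounted at the origin on a cart in front of the work surface, level with it; the furniture and walls round the work are solid. World frame = base frame: x ahead of the robot, y to its left, z up, the work surface at z = 0. Lengths are in m, angles in degrees, forces in N, time in s.
With the tool pointing down it reaches from about 0.4 to 0.825 m from the base axis. Payload 7 kg.
Tool frame: the origin (TCP) lies at the centre of the arm's flange, where the gripper is bolted on; the fingertips stand 178 mm ahead of it and the grasp point (between the pads) lies 159 mm ahead of it (r.tips_ahead is the z of the fingertips in the tool frame, in m); z points along the fingers, y is the line along which they close (so a half turn about z gives the same grasp; the last joint's range is limited). The gripper opens to 88 mm and grips with 3 to 60 N. Pads are 19 mm wide; open, the fingers measure 130 mm over their backs; the gripper's body (78 mm by 193 mm) begins 47 mm behind the grasp point.
Start: joints at [92.08, 20.546, 0.682, 0, -70.136, -16.507], TCP at [0.168, 0.654, 0.405] pointing down, gripper open.
Joint ranges: [-176.03, 176.03], [-82.01, 121.73], [-58.28, 71.71], [-173.87, 95.51], [-174.79, -0.11], [-173.66, 173.66]. Speed limits (degrees/s): [136.94, 136.94, 172.46, 180, 180, 180].

### API

Orientations are given as [roll, pitch, yaw] about the fixed x, y, z axes, in that order (R = Rz(yaw) Ry(pitch) Rx(roll)).
In Python, from plant import r gives the robot as it stands. The module is installed in compiled form; this text tells all that it offers.
- The arm moves only by the shell command python3 -m pendant 'ROWS' [FORCE]. ROWS is JSON, a list that holds one entry, the list of rows, each a list of 7 numbers: the shift along the tool's x, y, z in m, then the turn, a rotation vector about the tool's x, y, z in degrees, then the gripper command: -1 is shut, 1 is fully open, values between are in proportion. A call has 1 to 5 rows; each row is the pose to reach, as a shift and turn from the pose commanded when the call began, along the tool's axes at that moment; what a row does not reach only later rows make up. A row lasts 1/10 s, in which the tool goes at most 50 mm and 8.59 degrees, less where a joint would pass 70% of its speed; a pose out of reach is approached as far as the arm can. A call with a gripper value outside its range is refused whole. The fingers move at their own pace and stop on an object; FORCE is the grip in N (left out, the last holds). Time passes only in rows, so rows that repeat a pose let the fingers close. It gives the time, the measured TCP pose, the force, the opening and the grip force at its end, in the units of the state.
- r.get_state(): the state, without advancing time (a new reading comes with each control period).
- r.capture(name): name is "scene" or "top"; returns the picture (384x512x3 uint8, red, green, blue); there is no depth.
- r.camera_params(name): a dict with "fx", "fy", "cx", "cy" (pixels), "R" (3x3) and "t" (3): a world point X has camera coordinates R X + t. Camera axes: x right, y down, z forward; pixel columns grow to the right and rows downward; lengths in m; the calibration is good to about 2 mm. A picture is of the moment at which its call begins. camera_params takes no time and is no camera call.
- r.close_job(): hands the job in; it is judged then, once.
The state is a dict: "time_s": time; "joints": joint angles; "qd": joint speeds; "joint_torque": joint torques, N m; "tcp_pos": TCP position; "eef_rot": TCP orientation; "contact_force": force on the tool from outside, world axes, zero at the start; "moment": the same for the moment, N m; "gripper_width": finger opening in m; "gripper_force": force on a finger pad.
Only numpy, scipy, OpenCV 4.12 (cv2) and the standard library are available. Lean on these libraries where they do the work, as an engineer would, in place of code of your own. Each camera call takes 0.05 s, during which the arm holds its last target. There are 200 camera calls.

### The job

Close up the parts organiser: first push its upright yellow flap all the way down flat into the box, and only then swing the blue-framed clear lid fully shut over it. Only push lightly with the fingertips: grip and lift nothing, leave the organiser standing where it is, and do not disturb the things around it.

Things in the scene. Friction and masses are not known exactly. Their poses are not given: they have to be found in the camera images.
- organiser: Low four-bay plastic parts organiser, loose on the table, about 1.2 kg, 134 x 191 x 38 mm (x, y, z). Origin: centre of its underside; its x axis points from the front (flap hinge) to the back (lid hinge), its y axis runs along both hinges, z up. Outer walls stand 34 mm high, at x -61 and +64 mm, y -95 and +95 mm; its dividers are 31 mm high.
- flap (a joint): Hinge of the yellow flap with a black strip along its free edge: plate 2.5 mm thick, 180 mm wide, reaching 58 mm from its hinge, which runs along the organiser's y inside the front wall. 0 = folded down flat in the box, pointing to the organiser's +x, about 32 mm above the table; 1.57 = upright; stop at 1.65. Hinge friction about 0.03 N m: it stays where left.
- flap_hinge (a point): Middle of the flap's hinge line, fixed in the organiser at x -55, y 0, z 32.5 mm.
- flap_edge (a point): Middle of the flap's free edge (the black strip), 58 mm from the hinge line.
- organiser_lid (a joint): Hinge of the clear lid with the blue frame: plate 4 mm thick with its frame, 192 mm wide, reaching 127 mm from its hinge along the organiser's y at the back wall (a 28 mm wide tab reaches 5 mm farther). 0 = shut, top 39 mm above the table; 1.57 = upright; more = leaning back, away from the flap; stop at 2.01. Hinge friction 0.045 N m: it stays where left, but may sink when nearly shut.
- lid_hinge (a point): Middle of the lid's hinge line, fixed in the organiser at x 65, y 0, z 35 mm.
- lid_edge (a point): Middle of the lid's free edge, on its outer face, 127 mm from the hinge line.
- oil_bottle: Small cream oil bottle with a red spout, standing loose, 34 x 33 x 95 mm, origin under its centre. Leave alone.
- oil_bottle2: Second, identical oil bottle, standing loose, 34 x 33 x 95 mm, origin under its centre. Leave alone.
- solder_reel: White wire reel standing loose, 60 mm across, 50 mm high, origin under its centre. Leave alone.
- stop_block: Small grey steel block, loose, 36 x 60 x 22 mm, origin under its centre. Leave alone.
- screwdriver: Screwdriver with an orange handle, lying loose, 190 mm long, 27 mm thick, origin under its middle. Leave alone.

How it is judged:
By the outcome, as a careful person would: the job done as asked, in the order asked, and still so for the second after the job is handed in, with the robot touching nothing.
It also fails if it takes over 48 s, if anything falls off the work surface, if the arm or the gripper's body presses on something with over 40 N, if the wrist force passes 120 N, or if a joint passes its speed limit or range.

## Working session

There is one attempt and no reset: what is moved stays moved. The work goes in short steps, Python scripts to look and compute and a shell command to move; the robot and the scene stay as the last step left them, time stands still between calls to the robot, and variables do not carry over. Pictures are saved under pics/ and viewed, at most 10 in all, crops included, and the job is handed in when it is done.

```bash
mkdir -p pics; python3 - <<'E'
from plant import r
import cv2,numpy as np
for n in("scene","top"):
    im=r.capture(n); cv2.imwrite(f"pics/{n}0.png",im[:,:,::-1])
    p=r.camera_params(n); print(n,{k:np.round(v,4).tolist() for k,v in p.items()})
a=cv2.imread("pics/scene0.png");b=cv2.imread("pics/top0.png")
s=r.get_state();print(s["tcp_pos"],s["eef_rot"],s["gripper_width"],s["time_s"],r.tips_ahead)
E
```

```text
scene {'fx': 435.7143, 'fy': 435.7143, 'cx': 255.2493, 'cy': 195.6305, 'R': [[0.6766, -0.7363, 0.0088], [-0.3123, -0.2978, -0.9021], [0.6669, 0.6076, -0.4314]], 't': [-0.3241, 0.2073, 1.2198]}
top {'fx': 443.7191, 'fy': 443.7191, 'cx': 264.4098, 'cy': 188.509, 'R': [[-0.0056, -1.0, 0.0028], [-0.9887, 0.0051, -0.1496], [0.1496, -0.0036, -0.9887]], 't': [0.0092, 0.4752, 1.1721]}
[0.16812744 0.65354731 0.40381835] [ 1.79914292e+02 -7.68282662e-03 -1.44327102e+01] 0.08752776326046176 0.1 0.1781
```

View pics/scene0.png

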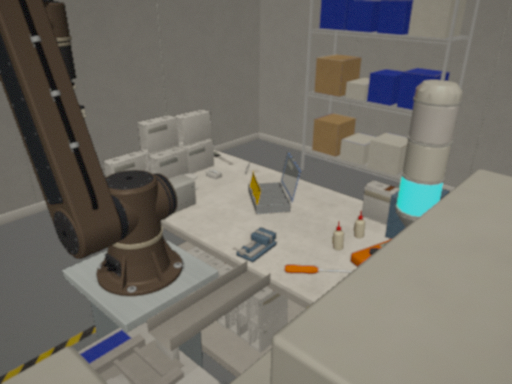

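View pics/top0.png

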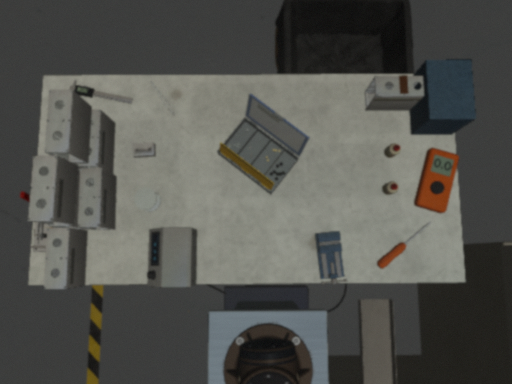

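The organiser is at about (262,150) in top and (270,195) in scene. The yellow flap faces the lower left, and the lid leans back to the upper right. I'll zoom in next.

```bash
python3 - <<'E'
import cv2,numpy as np
a=cv2.imread("pics/scene0.png")[145:225,230:320];b=cv2.imread("pics/top0.png")[85:205,205:325]
f=lambda i,k:cv2.resize(i,None,fx=k,fy=k,interpolation=cv2.INTER_CUBIC)
A=f(a,4.4);B=f(b,3.3);h=max(A.shape[0],B.shape[0])
P=lambda i:cv2.copyMakeBorder(i,0,h-i.shape[0],0,0,0)
cv2.imwrite("pics/crop0.png",np.hstack([P(A),P(B)])); print(A.shape,B.shape)
E
```

```text
(352, 396, 3) (396, 396, 3)
```

View pics/crop0.png

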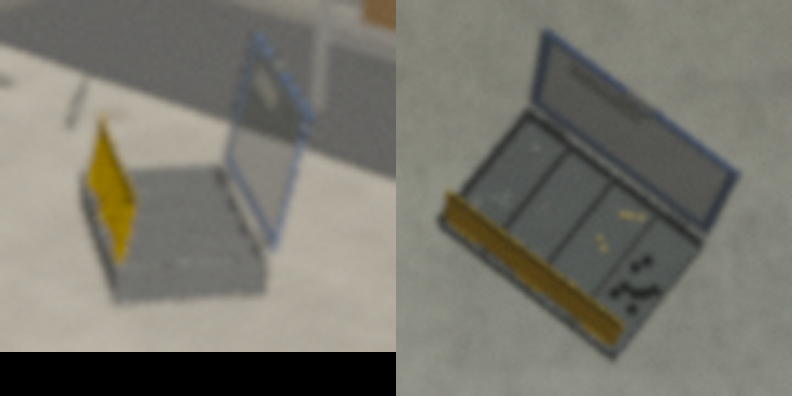

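The crop shows the flap upright, with free edge corners at top (220,143) and (273,183). The lid leans back, with free corners at top (250,94) and (309,138). I'll triangulate these against the scene view.

```bash
cat > h.py <<'E'
from plant import r
import numpy as np,cv2
def P(n):
    p=r.camera_params(n);K=np.array([[p["fx"],0,p["cx"]],[0,p["fy"],p["cy"]],[0,0,1]])
    return K,np.array(p["R"]),np.array(p["t"])
def ray(n,uv,z):
    K,R,t=P(n);d=R.T@np.linalg.inv(K)@[*uv,1];c=-R.T@t
    return c+d*(z-c[2])/d[2]
def tri(s,t):
    M=[K@np.c_[R,tt] for K,R,tt in (P("scene"),P("top"))]
    X=cv2.triangulatePoints(M[0],M[1],np.array(s,float),np.array(t,float)).ravel();return X[:3]/X[3]
def proj(n,X):
    K,R,t=P(n);q=K@(R@np.asarray(X)+t);return q[:2]/q[2]
E
python3 - <<'E'
from h import *
np.set_printoptions(precision=4,suppress=True)
T=lambda u,v:(205+(u-396)/3.3,85+v/3.3)
S=lambda u,v:(230+u/4.4,145+v/4.4)
for nm,z,q in(("BL",.034,(530,112)),("BR",.034,(703,243)),("FLz0",.0,(440,220)),("FRz0",.0,(614,358)),("FL34",.034,(440,220)),("FR34",.034,(614,358))):print(nm,ray("top",T(*q),z))
for nm,s,t in(("lidL",(257,35),(545,30)),("lidR",(312,115),(740,175)),("flL",(101,118),(447,192)),("flR",(136,203),(622,322))):
    X=tri(S(*s),T(*t));print(nm,X,proj("top",X)-T(*t),proj("scene",X)-S(*s))
print("scene rim FR",ray("scene",S(113,270),.034),"BR",ray("scene",S(268,262),.034),"FRz0",ray("scene",S(116,304),0))
for q in((393,150),(391,187),(330,240),(155,200)):print(q,ray("top",q,.05))
E
```

```text
BL [0.6722 0.058  0.034 ]
BR [ 0.5582 -0.0864  0.034 ]
FLz0 [0.5871 0.1367 0.    ]
FRz0 [ 0.4664 -0.012   0.    ]
FL34 [0.579  0.1332 0.034 ]
FR34 [ 0.4617 -0.0114  0.034 ]
lidL [0.7021 0.0401 0.1517] [ 0.7069 -0.6864] [-0.674   0.1371]
lidR [ 0.5858 -0.1073  0.154 ] [ 0.6695 -0.639 ] [-0.6914  0.1538]
flL [0.592  0.1207 0.0847] [ 0.7427 -0.7749] [-0.7722  0.091 ]
flR [ 0.4845 -0.0181  0.0849] [ 0.4161 -0.4296] [-0.4683  0.0618]
scene rim FR [ 0.4628 -0.0165  0.034 ] BR [ 0.5577 -0.0961  0.034 ] FRz0 [ 0.4699 -0.0136  0.    ]
(393, 150) [ 0.5775 -0.3446  0.05  ]
(391, 187) [ 0.4754 -0.3342  0.05  ]
(330, 240) [ 0.3345 -0.166   0.05  ]
(155, 200) [0.4435 0.2998 0.05  ]
```

```bash
python3 -m pendant '[[[0,0,-0.05,0,0,0,-1],[0,0,-0.1,0,0,0,-1],[0.035,0.035,-0.1,0,0,0,-1],[0.07,0.07,-0.1,0,0,0,-1],[0.1,0.1,-0.1,0,0,0,-1]]]' 5
python3 -m pendant '[[[0.035,0.035,0,0,0,0,-1],[0.07,0.07,0,0,0,0,-1],[0.105,0.105,0,0,0,0,-1],[0.14,0.14,0,0,0,0,-1],[0.17,0.17,0,0,0,0,-1]]]'
python3 -m pendant '[[[0.035,0.035,0,0,0,8,-1],[0.07,0.07,0,0,0,16,-1],[0.105,0.105,0,0,0,23.6,-1],[0.14,0.14,0,0,0,23.6,-1],[0.175,0.175,0,0,0,23.6,-1]]]'
python3 -m pendant '[[[0,0,0,0,0,0,-1],[0,0,0,0,0,0,-1]]]'
```

```text
time_s: 0.6
tcp_pos: [0.2407, 0.5301, 0.5045]
eef_rot: [180.0, 0.0, -14.4]
contact_force: [0.7, 0.5, 0.2]
gripper_width: 0.0533
gripper_force: 0.0
time_s: 1.1
tcp_pos: [0.3629, 0.3226, 0.5047]
eef_rot: [-180.0, 0.0, -14.4]
contact_force: [1.1, -0.7, -0.3]
gripper_width: 0.0132
gripper_force: 0.0
time_s: 1.6
tcp_pos: [0.4887, 0.1098, 0.5047]
eef_rot: [-180.0, 0.0, -38.0]
contact_force: [1.0, 0.7, 0.2]
gripper_width: 0.0003
gripper_force: 0.0
time_s: 1.8
tcp_pos: [0.4886, 0.1105, 0.5041]
eef_rot: [179.9, 0.0, -38.2]
contact_force: [-0.3, -0.3, -0.4]
gripper_width: 0.0007
gripper_force: 0.0
```

```bash
python3 -m pendant '[[[0.01,0.019,0.05,0,0,0,-1],[0.01,0.019,0.1,0,0,0,-1],[0.01,0.019,0.15,0,0,0,-1],[0.01,0.019,0.2,0,0,0,-1],[0.01,0.019,0.235,0,0,0,-1]]]'
python3 -m pendant '[[[0,0,0.005,0,0,0,-1],[0,0,0.01,0,0,0,-1],[0,0,0.01,0,0,0,-1]]]'
python3 - <<'E'
from h import *
a=r.capture("scene")[:,:,::-1];b=r.capture("top")[:,:,::-1]
cv2.imwrite("pics/s1.png",a);cv2.imwrite("pics/t1.png",b)
f=lambda i,k:cv2.resize(i,None,fx=k,fy=k,interpolation=cv2.INTER_CUBIC)
cv2.imwrite("pics/c1.png",np.hstack([f(a[125:225,220:320],4),f(b[85:185,205:305],4)]))
E
```

```text
time_s: 2.3
tcp_pos: [0.4831, 0.0916, 0.2674]
eef_rot: [179.9, 0.0, -37.9]
contact_force: [-0.3, -0.0, -0.6]
gripper_width: 0.0002
gripper_force: 0.0
time_s: 2.6
tcp_pos: [0.485, 0.0917, 0.261]
eef_rot: [-179.9, -0.1, -37.9]
contact_force: [0.1, -0.7, 0.6]
gripper_width: 0.0004
gripper_force: 0.0
```

View pics/c1.png

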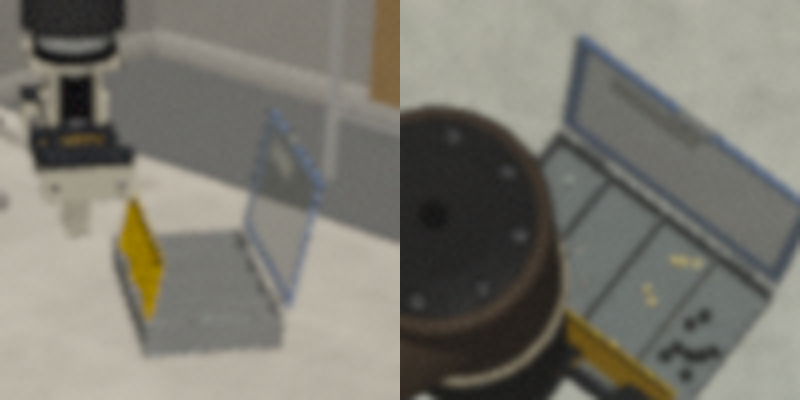

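Scene crop shows the fingertips at (75,235), in front of and just clear of the upright flap, with its free edge at (130,200)-(163,265). I'll push along an arc.

```bash
python3 -m pendant '[[[0.01,0,0.01,0,0,0,-1],[0.02,0,0.01,0,0,0,-1],[0.03,0,0.01,0,0,0,-1],[0.04,0,0.01,0,0,0,-1],[0.05,0,0.01,0,0,0,-1]]]'
python3 -m pendant '[[[0.006,0,0.001,0,0,0,-1],[0.012,0,0.003,0,0,0,-1],[0.018,0,0.006,0,0,0,-1],[0.022,0,0.009,0,0,0,-1],[0.025,0,0.012,0,0,0,-1]]]'
python3 -m pendant '[[[0.003,0,0.004,0,0,0,-1],[0.006,0,0.008,0,0,0,-1],[0.008,0,0.012,0,0,0,-1],[0.009,0,0.015,0,0,0,-1],[0.009,0,0.016,0,0,0,-1]]]'
python3 - <<'E'
from h import *
a=r.capture("scene")[:,:,::-1];b=r.capture("top")[:,:,::-1]
f=lambda i,k:cv2.resize(i,None,fx=k,fy=k,interpolation=cv2.INTER_CUBIC)
cv2.imwrite("pics/c2.png",np.hstack([f(a[125:225,220:320],4),f(b[85:185,205:305],4)]))
E
```

```text
time_s: 3.2
tcp_pos: [0.5247, 0.0591, 0.2497]
eef_rot: [-180.0, -0.0, -38.1]
contact_force: [-1.1, 0.3, -0.3]
gripper_width: 0.0006
gripper_force: 0.4
time_s: 3.7
tcp_pos: [0.5437, 0.0443, 0.2373]
eef_rot: [180.0, 0.0, -38.0]
contact_force: [-0.9, 0.9, -0.0]
gripper_width: 0.0006
gripper_force: 0.3
time_s: 4.2
tcp_pos: [0.5508, 0.0389, 0.2213]
eef_rot: [180.0, -0.0, -38.0]
contact_force: [-1.2, -1.3, 0.1]
gripper_width: 0.0004
gripper_force: 0.3
```

View pics/c2.png

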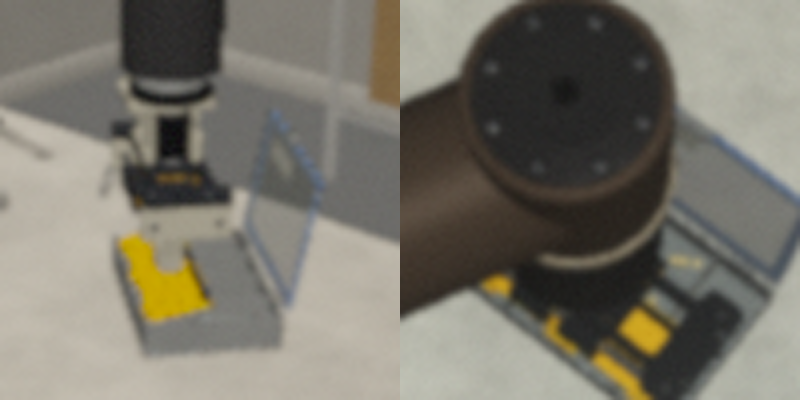

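The scene crop shows the flap mostly down, with the fingers on it at (170,265) and the organiser unmoved. I'll press the rest of the way gently.

```bash
python3 -m pendant '[[[0.001,0,0.003,0,0,0,-1],[0.001,0,0.005,0,0,0,-1],[0.001,0,0.007,0,0,0,-1],[0.001,0,0.008,0,0,0,-1],[0.001,0,0.008,0,0,0,-1]]]'
python3 -m pendant '[[[0,0,0.001,0,0,0,-1],[0,0,0.001,0,0,0,-1],[0,0,0.002,0,0,0,-1],[0,0,0.002,0,0,0,-1]]]'
```

```text
time_s: 4.8
tcp_pos: [0.5514, 0.0384, 0.2135]
eef_rot: [180.0, 0.0, -38.0]
contact_force: [-0.4, 0.3, -0.7]
gripper_width: 0.0004
gripper_force: 0.0
time_s: 5.2
tcp_pos: [0.5514, 0.0384, 0.2121]
eef_rot: [-180.0, -0.0, -38.0]
contact_force: [-1.5, 0.7, 6.1]
gripper_width: 0.0002
gripper_force: 2.6
```

Contact at 6 N with the tips at 34 mm, so the flap is flat. Next I'll lift and move over and behind the lid.

```bash
python3 -m pendant '[[[0,0,-0.04,0,0,0,-1],[0,0,-0.09,0,0,0,-1],[0,0,-0.14,0,0,0,-1],[0,0,-0.19,0,0,0,-1],[0,0,-0.19,0,0,0,-1]]]'
python3 -m pendant '[[[0.05,0,0,0,0,0,-1],[0.1,0,0,0,0,0,-1],[0.14,0,0,0,0,0,-1],[0.165,0,0,0,0,0,-1],[0.165,0,0,0,0,0,-1]]]'
python3 - <<'E'
from h import *
a=r.capture("scene")[:,:,::-1];b=r.capture("top")[:,:,::-1]
f=lambda i,k:cv2.resize(i,None,fx=k,fy=k,interpolation=cv2.INTER_CUBIC)
cv2.imwrite("pics/c3.png",np.hstack([f(a[125:225,220:320],4),f(b[85:185,205:305],4)]))
s=r.get_state()["tcp_pos"];print(s,proj("scene",[s[0],s[1],s[2]-.178]))
E
```

```text
time_s: 5.7
tcp_pos: [0.5529, 0.0385, 0.4096]
eef_rot: [-179.4, -0.4, -38.0]
contact_force: [0.5, -0.7, -0.8]
gripper_width: 0.0005
gripper_force: 0.0
time_s: 6.2
tcp_pos: [0.6832, -0.0654, 0.3997]
eef_rot: [179.9, 0.1, -38.2]
contact_force: [-0.6, 0.4, -1.0]
gripper_width: 0.0005
gripper_force: 0.0
[ 0.68139574 -0.06370487  0.40056202] [307.84326359 142.62333632]
```

View pics/c3.png

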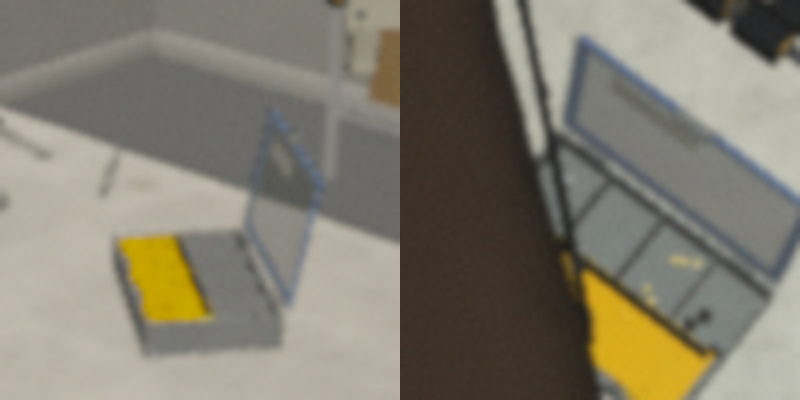

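The flap lies flat and yellow at scene crop (160,275). The lid has not moved, and the tool is behind it. I'll descend and push the lid along an arc.

```bash
python3 -m pendant '[[[0,0,0.04,0,0,0,-1],[0,0,0.08,0,0,0,-1],[0,0,0.105,0,0,0,-1],[0,0,0.105,0,0,0,-1]]]'
python3 -m pendant '[[[-0.01,0,0,0,0,0,-1],[-0.02,0,0,0,0,0,-1],[-0.028,0,0,0,0,0,-1],[-0.034,0,0,0,0,0,-1],[-0.04,0,0,0,0,0,-1]]]'
python3 -m pendant '[[[-0.005,0,-0.001,0,0,0,-1],[-0.01,0,-0.002,0,0,0,-1],[-0.015,0,-0.003,0,0,0,-1],[-0.021,0,-0.003,0,0,0,-1],[-0.026,0,-0.003,0,0,0,-1]]]'
python3 -m pendant '[[[-0.005,0,0,0,0,0,-1],[-0.01,0,0.001,0,0,0,-1],[-0.015,0,0.001,0,0,0,-1],[-0.019,0,0.002,0,0,0,-1],[-0.022,0,0.002,0,0,0,-1]]]'
python3 - <<'E'
from h import *
a=r.capture("scene")[:,:,::-1];b=r.capture("top")[:,:,::-1]
f=lambda i,k:cv2.resize(i,None,fx=k,fy=k,interpolation=cv2.INTER_CUBIC)
cv2.imwrite("pics/c4.png",np.hstack([f(a[125:225,220:320],4),f(b[85:185,205:305],4)]))
E
```

```text
time_s: 6.7
tcp_pos: [0.6793, -0.0625, 0.2929]
eef_rot: [179.7, 0.3, -38.0]
contact_force: [0.1, -0.2, -0.1]
gripper_width: 0.0008
gripper_force: 0.0
time_s: 7.2
tcp_pos: [0.6495, -0.0381, 0.2979]
eef_rot: [-179.9, -0.1, -38.0]
contact_force: [0.9, -0.1, 0.9]
gripper_width: 0.0008
gripper_force: 0.4
time_s: 7.7
tcp_pos: [0.629, -0.0224, 0.2997]
eef_rot: [180.0, -0.0, -38.0]
contact_force: [0.5, -0.1, 0.7]
gripper_width: 0.0002
gripper_force: 0.3
time_s: 8.2
tcp_pos: [0.6117, -0.0089, 0.2975]
eef_rot: [180.0, 0.0, -38.0]
contact_force: [0.6, -0.8, 0.1]
gripper_width: 0.0005
gripper_force: 0.3
```

View pics/c4.png

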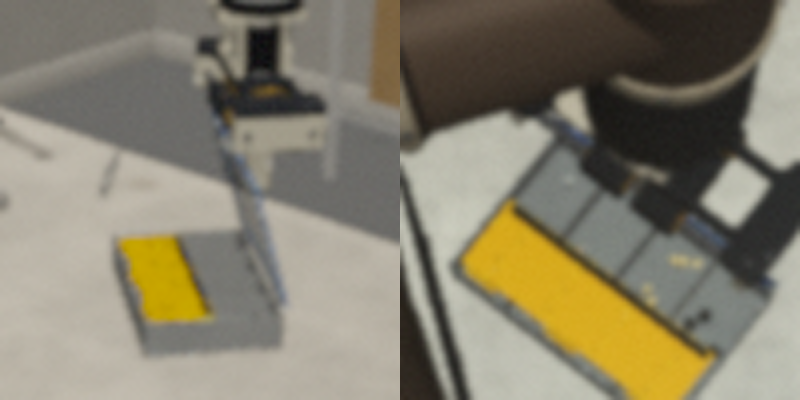

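The scene crop shows the lid now tilting forward past upright, with the fingertips behind it at (262,170) and the organiser unmoved. I'll continue the arc.

```bash
python3 -m pendant '[[[-0.005,0,0.001,0,0,0,-1],[-0.009,0,0.002,0,0,0,-1],[-0.014,0,0.003,0,0,0,-1],[-0.018,0,0.005,0,0,0,-1],[-0.022,0,0.006,0,0,0,-1]]]'
python3 -m pendant '[[[-0.005,0,0.002,0,0,0,-1],[-0.009,0,0.004,0,0,0,-1],[-0.014,0,0.006,0,0,0,-1],[-0.018,0,0.008,0,0,0,-1],[-0.022,0,0.01,0,0,0,-1]]]'
python3 -m pendant '[[[-0.004,0,0.003,0,0,0,-1],[-0.008,0,0.006,0,0,0,-1],[-0.012,0,0.01,0,0,0,-1],[-0.015,0,0.013,0,0,0,-1],[-0.018,0,0.017,0,0,0,-1]]]'
python3 -m pendant '[[[-0.003,0,0.004,0,0,0,-1],[-0.006,0,0.009,0,0,0,-1],[-0.009,0,0.013,0,0,0,-1],[-0.012,0,0.018,0,0,0,-1],[-0.014,0,0.022,0,0,0,-1]]]'
python3 -m pendant '[[[-0.002,0,0.005,0,0,0,-1],[-0.004,0,0.01,0,0,0,-1],[-0.005,0,0.015,0,0,0,-1],[-0.006,0,0.019,0,0,0,-1],[-0.006,0,0.021,0,0,0,-1]]]'
```

```text
time_s: 8.8
tcp_pos: [0.5944, 0.0047, 0.2915]
eef_rot: [180.0, 0.0, -38.0]
contact_force: [0.6, -0.4, 0.4]
gripper_width: 0.0006
gripper_force: 0.2
time_s: 9.3
tcp_pos: [0.5771, 0.0183, 0.2815]
eef_rot: [-180.0, 0.0, -38.0]
contact_force: [0.2, 0.1, -0.4]
gripper_width: 0.0008
gripper_force: 0.2
time_s: 9.8
tcp_pos: [0.563, 0.0293, 0.2644]
eef_rot: [180.0, -0.0, -38.0]
contact_force: [0.5, 0.0, 0.0]
gripper_width: 0.0003
gripper_force: 0.2
time_s: 10.3
tcp_pos: [0.5519, 0.0379, 0.2421]
eef_rot: [180.0, 0.0, -38.0]
contact_force: [-1.0, 0.2, 0.6]
gripper_width: 0.0007
gripper_force: 0.1
time_s: 10.8
tcp_pos: [0.5473, 0.0415, 0.2211]
eef_rot: [180.0, 0.0, -38.0]
contact_force: [0.5, 0.5, 0.8]
gripper_width: 0.0005
gripper_force: 0.0
```

Tips are at 43 mm and the target is 39, so I'll press the last bit gently.

```bash
python3 -m pendant '[[[0,0,0.001,0,0,0,-1],[0,0,0.002,0,0,0,-1],[0,0,0.003,0,0,0,-1],[0,0,0.004,0,0,0,-1],[0,0,0.004,0,0,0,-1]]]'
python3 -m pendant '[[[0,0,0.0005,0,0,0,-1],[0,0,0.001,0,0,0,-1],[0,0,0.001,0,0,0,-1]]]'
```

```text
time_s: 11.3
tcp_pos: [0.5475, 0.0414, 0.2176]
eef_rot: [180.0, 0.0, -38.0]
contact_force: [0.2, -0.1, -0.3]
gripper_width: 0.0008
gripper_force: 0.0
time_s: 11.6
tcp_pos: [0.5474, 0.0414, 0.2166]
eef_rot: [180.0, 0.0, -38.0]
contact_force: [-0.4, 0.2, 1.2]
gripper_width: 0.0005
gripper_force: 0.0
```

```bash
python3 -m pendant '[[[0,0,0.001,0,0,0,-1],[0,0,0.001,0,0,0,-1],[0,0,0.0015,0,0,0,-1],[0,0,0.0015,0,0,0,-1]]]'
python3 -m pendant '[[[0,0,-0.04,0,0,0,-1],[0,0,-0.09,0,0,0,-1],[0,0,-0.14,0,0,0,-1],[-0.05,0,-0.19,0,0,0,-1],[-0.1,0,-0.2,0,0,0,-1]]]'
python3 -m pendant '[[[-0.03,0.03,0,0,0,0,-1],[-0.06,-0.06,0,0,0,0,-1],[-0.06,-0.1,0,0,0,0,-1],[-0.06,-0.14,0,0,0,0,-1],[-0.06,-0.18,0,0,0,0,-1]]]'
python3 - <<'E'
from h import *
a=r.capture("scene")[:,:,::-1];b=r.capture("top")[:,:,::-1]
f=lambda i,k:cv2.resize(i,None,fx=k,fy=k,interpolation=cv2.INTER_CUBIC)
cv2.imwrite("pics/s5.png",a);cv2.imwrite("pics/t5.png",b)
cv2.imwrite("pics/c5.png",np.hstack([f(a[145:245,220:320],4),f(b[105:205,205:305],4)]))
E
```

```text
time_s: 12.0
tcp_pos: [0.5475, 0.0415, 0.2155]
eef_rot: [-180.0, -0.0, -38.0]
contact_force: [-1.0, -0.4, 4.2]
gripper_width: 0.0007
gripper_force: 2.1
time_s: 12.5
tcp_pos: [0.4834, 0.0921, 0.4115]
eef_rot: [-179.8, -0.1, -38.2]
contact_force: [-0.1, 1.9, 0.1]
gripper_width: 0.0006
gripper_force: 0.0
time_s: 13.0
tcp_pos: [0.5387, 0.2617, 0.409]
eef_rot: [-179.9, -0.0, -38.0]
contact_force: [0.7, 0.0, 1.3]
gripper_width: 0.0006
gripper_force: 0.0
```

View pics/c5.png

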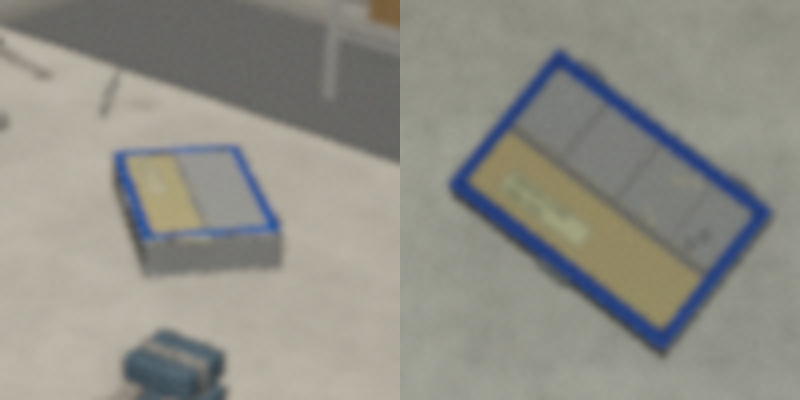

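The picture shows the blue frame lying flat and square on the box, with corners at top crop (560,55), (770,212), (660,350) and (455,185). The flap is flat beneath it and the box hasn't moved.

```bash
python3 -c "
from plant import r
print(r.close_job())"
```

```text
the job is handed in; nothing more can be done
None
```

I pushed the flap down flat first and then swung the lid fully shut over it. The organiser looks unmoved in the final pictures, the arm is clear of everything, and I handed the job in at about 13 s.

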